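# Stand the unfired horse on the free plaster block

## Robot

A 6-joint arm with a two-finger parallel gripper is mounted at the origin on the work surface. World frame = base frame: x ahead of the robot, y to its left, z up, the work surface at z = 0. Lengths are in m, angles in rad, forces in N, time in s.
With the tool pointing down it reaches from about 0.275 to 0.825 m from the base axis. Payload 5.2 kg.
Tool frame: the origin (TCP) lies midway between the tips of the shut fingers; the grasp point (between the pads) lies 19 mm behind it; z points along the fingers, y is the line along which they close (so a half turn about z gives the same grasp; the last joint's range is limited). The gripper opens to 93 mm and grips with 3 to 60 N. Pads are 15 mm wide; open, the fingers measure 128 mm over their backs; the gripper's body (75 mm by 188 mm) begins 65 mm behind the grasp point.
Start: joints at [-1.33, 0.259, 1.535, -0, 1.348, -0.203], TCP at [0.236, -0.497, 0.219] pointing down, gripper open.
Joint ranges: [-3.14, 3.14], [-0.91, 2.08], [0.19, 2.58], [-1.22, 4.36], [0.22, 2.71], [-3.12, 3.12]. Speed limits (rad/s): [2.57, 2.57, 3.14, 3.14, 3.14, 3.14].

## Interface

Orientations are given as [roll, pitch, yaw] about the fixed x, y, z axes, in that order (R = Rz(yaw) Ry(pitch) Rx(roll)).
In Python, from bench import observe, cams, hand_in, spotter gives the robot as it stands.
- The arm moves only by the tool arm_command, never from a script. Its argument "series" is a list of rows, each an object with "translation": the shift along the tool's x, y, z normalised to -1 to 1, where 1 is 300 mm, a list of three; "twist": the turn about the tool's z normalised to -1 to 1, where 1 is 90 degrees; "gripper": the opening, from -1 (shut) to 1 (fully open). A call has 1 to 8 rows; each row is the pose to reach, as a shift and turn from the pose commanded when the call began, along the tool's axes at that moment; what a row does not reach only later rows make up. A row lasts 1/8 s, in which the tool goes at most 62.5 mm and 10.7 degrees, less where a joint would pass 70% of its speed; a pose out of reach is approached as far as the arm can. A call with a number of a shift or a turn outside -1 to 1 is refused whole. A call with a gripper value outside its range is refused whole. The fingers move at their own pace and stop on an object; the grip force is fixed at half the most. Time passes only in rows, so rows that repeat a pose let the fingers close. It gives the time, the measured TCP pose, the force, the opening and the grip force at its end, in the units of the state.
- observe(): the state, without advancing time (a new reading comes with each control period).
- cams.snapshot(name): name is "scene" or "top" or "wrist"; returns a dict with "image" (400x640x3 uint8, red, green, blue), "K" (3x3 intrinsics, pixels), "k1" (the pictures are not rectified: a ray, as slopes to the right and down, at radius r is drawn at 1 + k1 r^2 times it, then the intrinsics apply), "R" (3x3) and "t" (3): a world point X has camera coordinates R X + t. Camera axes: x right, y down, z forward; pixel columns grow to the right and rows downward; lengths in m; the calibration is good to about 2 mm. A picture is of the moment at which its call begins. There is no depth.
- hand_in(): hands the job in; it is judged then, once.
Trained networks look in the newest picture that a camera, given by its name, has taken for a name from the list of things; names that differ only in an ending like _2 or _b are one class to them, and where a whole thing is asked for, a point or a joint stands for the part that bears it (a point fixed in the world has none). Each returns a list of dicts, best first, with "score" (0 to 1); they miss things now and then, are a little off and sometimes report something else, mostly with a low value. They report only what shows in the picture. A call takes as long as a camera call. They do not tell look-alikes from the thing itself.
- spotter.outline_of(label, camera): "pixels" (400x640 bool, what is visible of it).
- spotter.tip_of(label, camera): "point" ([x, y, z] in m, in the coordinates of the camera as it stood for that picture, good to about 4 mm: a listed point, or the origin of a listed thing).
The state is a dict: "time": time; "joint_pos": joint angles; "joint_velocities": joint speeds; "joint_efforts": joint torques, N m; "tcp_pos": TCP position; "tool_rot": TCP orientation; "ft_force": force on the tool from outside, world axes, zero at the start; "wrist_torque": the same for the moment, N m; "grip_width": opening from 0.0 (shut) to 1.0 (fully open); "finger_force": force on a finger pad.
Only numpy, scipy, OpenCV 4.12 (cv2) and the standard library are available. Lean on these libraries where they do the work, as an engineer would, in place of code of your own. Each camera call takes 0.05 s, during which the arm holds its last target. There are 200 camera calls.

## Task

The soft, unfired clay horse lying back in the sloping plaster cradle has dried enough to stand. Pick it up with a light grip that does not dent it and set it down gently, without dropping or bumping it, upright in the middle of whichever of the three plaster blocks is free, squarely facing the same way as the two finished horses. Leave the other horses, the spray bottle and the water bowl as they are.

Things in the scene. Friction and masses are not known exactly. Their poses are not given: they have to be found in the camera images.
- horse: Soft dark-clay bust of a horse, 140 mm tall, 0.25 to 0.4 kg, leaning back in the cradle. Origin: centre of its plinth's underside; z up its axis, x the way the nose points. Plinth 56 (x) x 50 (y) x 18 mm. It dents if the fingers press on it with more than 80 N in all (both added: a 25 N grip makes 50), if it is set or knocked against anything with over 40 N, or if it falls more than 8 mm.
- horse_neck (a point): Grip point of that horse: on its axis, 95 mm above the plinth's underside, midway between the flat sides of neck and head, which are 28 mm apart (y) and parallel from 18 to 122 mm up, x -20 to +20 mm; a thin mane reaches x = -28 mm. Grip across y with the tool along the horse's axis.
- horse_nose (a point): On that horse's muzzle, 50 mm ahead (own +x) of its axis and 88 mm above the plinth's underside. The muzzle is 24 mm thick and lies between 70 and 125 mm up. Two small ears end 140 mm up.
- cradle: Fixed white plaster cradle on a 170 x 110 mm wooden base; origin under it on the table, own x away from the robot. The horse's axis leans 35 degrees from vertical, head towards the cradle's -x (the robot), nose up and away. A panel 90 mm wide lies under its back, 70 mm up along it; a 60 mm ledge at right angles carries the plinth. Open at the sides, above and in front.
- rack: Fixed wooden drying board 130 x 420 x 15 mm with three white plaster blocks 100 x 100 x 35 mm in a row along its own y, 140 mm apart. Origin: under its centre, at table height. Own x is the way the standing horses face (away from the robot). The block tops are 50 mm above the table.
- slot_left (a point): Centre of the top of the block at the board's +y end (robot's left). Axes as the board's.
- slot_middle (a point): Centre of the top of the middle block. Axes as the board's.
- slot_right (a point): Centre of the top of the block at the board's -y end (robot's right). Axes as the board's.
- figure_a: Finished horse, same shape, size and colour, loose, standing on one of the blocks; origin under its plinth, x the way its nose points. Which block changes. Leave it alone.
- figure_b: The other finished horse, likewise standing on another of the blocks. The block with neither of the two is the free one. Leave it alone.
- sprayer: Clear spray bottle with black head, 68 mm diameter, 180 mm tall, standing loose on the table's far side between cradle and board; origin under its centre. Leave it alone.
- water_bowl: Small white bowl, 90 mm across, 45 mm high, standing loose on the near side between cradle and board; origin under its centre. Leave it alone.
There are look-alikes about, which are no part of the job. Leave any yellow look-alike of the horse alone.

How it is judged:
At the end, for the whole second after the job is handed in: The horse stands at rest on the free block, upright within 0.1 rad, centred within 18 mm, underside within 5 mm of the block's top, nose along the board's +x within 0.3 rad; the finished horses are within 10 mm, bottle and bowl within 20 mm of their start, horses and bottle upright within 0.1 rad (((horizontal distance between horse and slot_left below 0.018 m and z of horse in the frame of slot_left between -0.005 and 0.005 m and angle between the x axis of horse and the x axis of slot_left, either way round below 0.3 rad and x of horse_nose in the frame of slot_left above 0.02 m) or (horizontal distance between horse and slot_middle below 0.018 m and z of horse in the frame of slot_middle between -0.005 and 0.005 m and angle between the x axis of horse and the x axis of slot_middle, either way round below 0.3 rad and x of horse_nose in the frame of slot_middle above 0.02 m) or (horizontal distance between horse and slot_right below 0.018 m and z of horse in the frame of slot_right between -0.005 and 0.005 m and angle between the x axis of horse and the x axis of slot_right, either way round below 0.3 rad and x of horse_nose in the frame of slot_right above 0.02 m)) and angle between each of horse, figure_a, figure_b, sprayer's own z axis and vertical below 0.1 rad and linear speed of horse below 0.02 m/s and angular speed of horse below 0.1 rad/s and distance of each of figure_a, figure_b from where it was at the start of the episode below 0.01 m and distance of each of sprayer, water_bowl from where it was at the start of the episode below 0.02 m); the robot touches nothing.
It fails at once if the fingers press on the soft horse with more than 80 N in all (contact force between horse and the fingers above 80 N).
It fails at once if the soft horse is set or knocked against board, cradle or another horse with more than 40 N (contact force between horse and rack above 40 N or contact force between horse and cradle above 40 N or contact force between horse and figure_a above 40 N or contact force between horse and figure_b above 40 N).
It fails at once if the soft horse is dropped (falls more than about 8 mm out of the fingers) or ends up on the table ((linear speed of horse above 0.4 m/s and contact force between horse and the fingers below 0.5 N) or height (world z) of horse below 0.035 m).
It fails at once if a finished horse is pushed more than 10 mm or tipped (distance of any of figure_a, figure_b from where it was at the start of the episode above 0.01 m or angle between any of figure_a, figure_b's own z axis and vertical above 0.2 rad).
It fails at once if the spray bottle or the bowl is pushed more than 20 mm (distance of any of sprayer, water_bowl from where it was at the start of the episode above 0.02 m).
It also fails if it takes over 42 s, if anything falls off the work surface, if the arm or the gripper's body presses on something with over 40 N, if the wrist force passes 120 N, or if a joint passes its speed limit or range.

## Working session

There is one attempt and no reset: what is moved stays moved. The work goes in short steps, Python scripts to look and compute and a tool call to move; the robot and the scene stay as the last step left them, time stands still between calls to the robot, and variables do not carry over. Pictures are saved under pics/ and viewed, at most 10 in all, crops included, and the job is handed in when it is done.

Besides the shell and the picture viewer there is one more tool, called after ">>>" in YAML: its name, and indented under it one key for each argument. arm_command: Moves the arm, as the interface text tells. Its arguments: {"type":"object","properties":{"series":{"type":"array","items":{"type":"object","properties":{"translation":{"type":"array","items":{"type":"number","minimum":-1,"maximum":1}},"twist":{"type":"number","minimum":-1,"maximum":1},"gripper":{"type":"number"}}}}},"required":["series"]}

```bash
mkdir -p pics
cat > h.py <<'E'
import numpy as np, cv2
from bench import observe, cams, hand_in, spotter
def w(s,p): return s["R"].T@(np.array(p)-s["t"])
def pix(s,X):
    c=s["R"]@np.array(X,float)+s["t"]; a=c[:2]/c[2]; a=a*(1+s["k1"]*(a@a)); return s["K"][:2,:2]@a+s["K"][:2,2]
def tips(s,cam,labels):
    for l in labels:
        for d in spotter.tip_of(l,cam)[:4]:
            X=w(s,d["point"]); print(cam,l,round(d["score"],2),X.round(4),pix(s,X).round())
E
python3 - <<'E'
from h import *
o=observe(); print({k:np.round(v,3) for k,v in o.items()})
L=["horse","horse_neck","horse_nose","cradle","rack","slot_left","slot_middle","slot_right","sprayer","water_bowl"]
for c in ["scene","top"]:
    s=cams.snapshot(c); cv2.imwrite(f"pics/{c}.png",s["image"][...,::-1]); tips(s,c,L)
E
```

```text
{'time': np.float64(0.0), 'joint_pos': array([-1.33 ,  0.259,  1.536, -0.   ,  1.348, -0.203]), 'joint_velocities': array([ 0.001, -0.001,  0.002,  0.   ,  0.001, -0.001]), 'joint_efforts': array([ 1.0000e-03, -4.3731e+01, -2.8400e+01,  7.2000e-02,  4.1000e-02,
       -0.0000e+00]), 'tcp_pos': array([ 0.236, -0.496,  0.218]), 'tool_rot': array([-3.14 , -0.   ,  0.444]), 'ft_force': array([-0.44 ,  0.434,  0.932]), 'wrist_torque': array([-0.005,  0.023,  0.03 ]), 'finger_force': np.float64(0.0), 'grip_width': np.float64(0.999)}
scene horse 0.66 [ 0.6267 -0.258   0.0598] [241. 180.]
scene horse 0.64 [ 0.4046 -0.3533  0.0267] [272. 131.]
scene horse_neck 0.91 [ 0.4291 -0.4461  0.0188] [246. 123.]
scene horse_neck 0.83 [ 0.577  -0.2457  0.1381] [254. 155.]
scene horse_nose 0.88 [ 0.4755 -0.4251  0.0179] [241. 134.]
scene horse_nose 0.73 [ 0.6132 -0.2586  0.159 ] [241. 155.]
scene horse_nose 0.65 [ 0.5767 -0.2436  0.1362] [255. 155.]
scene cradle 0.64 [ 0.6178 -0.2613  0.003 ] [245. 189.]
scene cradle 0.55 [0.5719 0.0225 0.0546] [328. 223.]
scene rack 0.64 [ 0.5361  0.1555 -0.0046] [373. 
[... 653 characters left out ...]
7  -0.2592  0.1617] [416. 174.]
top horse_nose 0.78 [ 0.4764 -0.4279  0.0149] [467. 234.]
top cradle 0.78 [ 0.6187 -0.2648 -0.0021] [405. 185.]
top cradle 0.29 [0.5048 0.2873 0.0499] [205. 225.]
top rack 0.66 [0.5383 0.1519 0.    ] [258. 214.]
top slot_left 0.89 [0.5035 0.29   0.049 ] [205. 225.]
top slot_middle 0.86 [0.5356 0.1494 0.0522] [256. 213.]
top slot_middle 0.49 [ 0.6227 -0.2639  0.0595] [409. 180.]
top slot_middle 0.48 [0.5712 0.014  0.0469] [306. 200.]
top slot_right 0.69 [0.5736 0.0148 0.0479] [306. 199.]
top sprayer 0.72 [ 3.751e-01 -6.820e-02 -2.000e-04] [337. 273.]
top sprayer 0.67 [ 0.777  -0.0648  0.    ] [334. 132.]
top water_bowl 0.88 [ 0.3756 -0.0706 -0.0037] [338. 272.]
```

View pics/scene.png

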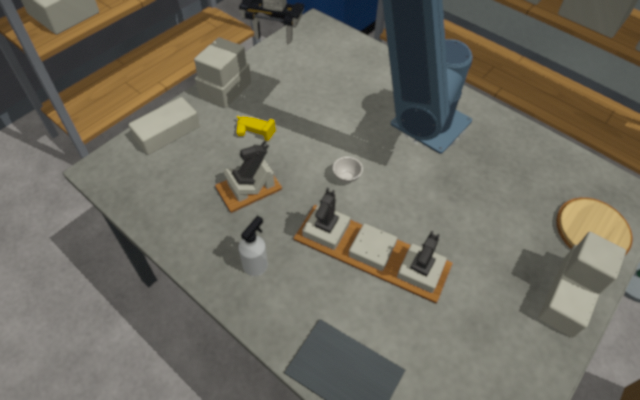

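View pics/top.png

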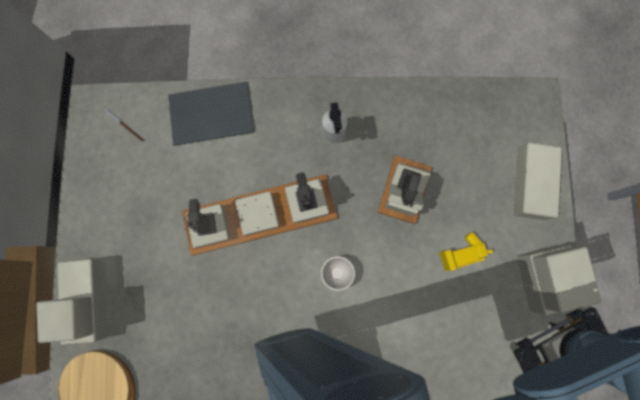

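Scene view: the dark horse lies in the cradle at scene (250,160) / top (409,186). The yellow look-alike lies at scene (255,127) / top (465,252). Dark finished horses stand on the right block, scene (326,210), and the left block, scene (428,255). The middle block, scene (372,244), is empty. The dark horse in the cradle at (0.58,-0.25) is the one meant. I'll move above it and confirm with an enlarged wrist view.

>>> arm_command:
  series:
    - {"translation": [0,0,-0.2],"twist": 0,"gripper": 1}
    - {"translation": [0.15,0,-0.333],"twist": 0.1,"gripper": 1}
    - {"translation": [0.35,-0.1,-0.333],"twist": 0.2,"gripper": 1}
    - {"translation": [0.55,-0.15,-0.333],"twist": 0.3,"gripper": 1}
    - {"translation": [0.75,-0.2,-0.333],"twist": 0.4,"gripper": 1}
    - {"translation": [0.95,-0.27,-0.333],"twist": 0.467,"gripper": 1}
    - {"translation": [1,-0.27,-0.333],"twist": 0.467,"gripper": 1}
    - {"translation": [1,-0.27,-0.333],"twist": 0.467,"gripper": 1}

```text
time: 2.1
tcp_pos: [0.4729, -0.2943, 0.3183]
tool_rot: [3.141, 0.0, -0.286]
ft_force: [0.3, 0.1, 0.5]
grip_width: 1.0
finger_force: 0.0
```

Run:
```python
from h import *
o=observe(); print(o["tcp_pos"],o["tool_rot"],o["joint_pos"])
s=cams.snapshot("wrist"); cv2.imwrite("pics/w1.png",s["image"][...,::-1]); print(-s["R"].T@s["t"],s["R"][2])
tips(s,"wrist",["horse","horse_neck","horse_nose","cradle"])
```

```text
[ 0.47294375 -0.29430281  0.31833564] [ 3.14126557e+00  4.28243163e-04 -2.86327481e-01] [-7.56558919e-01  2.25965361e-01  1.33807678e+00 -4.85625600e-04
  1.57778408e+00  1.10056148e+00]
[ 0.54980663 -0.31648986  0.48357516] [-0.27221089  0.07999304 -0.95890685]
wrist horse 0.59 [ 0.4037 -0.3549  0.024 ] [380. 197.]
wrist horse 0.57 [ 0.6265 -0.2598  0.0591] [257.  48.]
wrist horse_neck 0.82 [ 0.4312 -0.4484  0.0162] [440. 158.]
wrist horse_neck 0.71 [ 0.5729 -0.2425  0.1382] [243.  98.]
wrist horse_nose 0.81 [ 0.4786 -0.4254  0.0182] [417. 129.]
wrist horse_nose 0.56 [ 0.6161 -0.2579  0.1629] [236.  43.]
wrist cradle 0.96 [ 0.6227 -0.266   0.0012] [270.  56.]
```

View pics/w1.png

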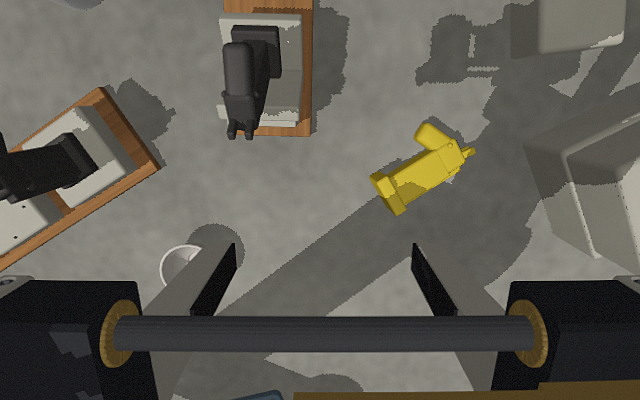

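Wrist view: the dark horse lies in the cradle at (250,75) with its ears towards the robot at (240,132), and the yellow one at (425,170) is left alone. Next I measure the cradle yaw from the base's edge.

```bash
cat >> h.py <<'E'
def ray(s,p,z):
    d=(np.array(p,float)-s["K"][:2,2])/np.diag(s["K"])[:2]; a=d.copy()
    for _ in range(9): a=d/(1+s["k1"]*(a@a))
    v=s["R"].T@np.r_[a,1]; c=-s["R"].T@s["t"]; return c+v*(z-c[2])/v[2]
E
python3 - <<'E'
from h import *
s=cams.snapshot("wrist")
b=s["image"].astype(int)
hsv=cv2.cvtColor(s["image"],cv2.COLOR_RGB2HSV)
m=(hsv[...,1]>110)&(hsv[...,0]<16)
pts=[]
for r in range(5,128,3):
    c=np.where(m[r,295:335])[0]
    if len(c): pts.append(ray(s,(295+c.max(),r),0.012)[:2])
pts=np.array(pts); v=cv2.fitLine(pts.astype(np.float32),cv2.DIST_HUBER,0,.01,.01).ravel()
print("right edge yaw",np.arctan2(v[1],v[0]),pts[0],pts[-1],len(pts))
ys=[]
for c in range(258,306,3):
    r=np.where(m[100:150,c])[0]
    if len(r): ys.append(ray(s,(c,100+r.max()),0.012)[:2])
ys=np.array(ys); v=cv2.fitLine(ys.astype(np.float32),cv2.DIST_HUBER,0,.01,.01).ravel(); print("front",np.arctan2(v[0],-v[1]),ys[0],ys[-1])
E
```

```text
right edge yaw -0.313991 [ 0.66118034 -0.33411586] [ 0.52259752 -0.28961207] 41
front 2.8206284 [ 0.53069052 -0.22126607] [ 0.51187247 -0.27917661]
```

>>> arm_command:
  series:
    - {"translation": [0.15,-0.13,0],"twist": 0.019,"gripper": 1}
    - {"translation": [0.278,-0.253,0.05],"twist": 0.019,"gripper": 1}
    - {"translation": [0.278,-0.253,0.2],"twist": 0.019,"gripper": 1}
    - {"translation": [0.278,-0.253,0.3],"twist": 0.019,"gripper": 1}
    - {"translation": [0.278,-0.253,0.3],"twist": 0.019,"gripper": 1}

```text
time: 3.02
tcp_pos: [0.5721, -0.2457, 0.2258]
tool_rot: [-3.14, 0.006, -0.321]
ft_force: [-0.1, -0.4, -0.3]
grip_width: 0.995
finger_force: 0.0
```

Run:
```python
from h import *
o=observe(); print(o["tcp_pos"],o["tool_rot"])
s=cams.snapshot("wrist"); cv2.imwrite("pics/w2.png",s["image"][...,::-1])
tips(s,"wrist",["horse","horse_neck","horse_nose","cradle"])
y=o["tool_rot"][2]
for a in (-.014,.014):
  for u in (-.02,.02): print(pix(s,[.5743+u*.819*.95+a*.312,-.2449-u*.819*.312+a*.95,.138+u*.574]).round())
```

```text
[ 0.57212139 -0.24573455  0.22580138] [-3.14017288  0.00584562 -0.32063   ]
wrist horse 0.85 [ 0.4025 -0.356   0.0225] [455. 278.]
wrist horse 0.47 [0.5691 0.0135 0.047 ] [103. 254.]
wrist horse_neck 0.98 [ 0.4283 -0.4496  0.0142] [525. 234.]
wrist horse_neck 0.97 [ 0.5767 -0.244   0.1366] [320. 202.]
wrist horse_nose 0.77 [ 0.4761 -0.4254  0.017 ] [500. 204.]
wrist horse_nose 0.68 [ 0.6138 -0.2599  0.1597] [325. 155.]
[339. 220.]
[341. 188.]
[305. 220.]
[303. 188.]
```

View pics/w2.png

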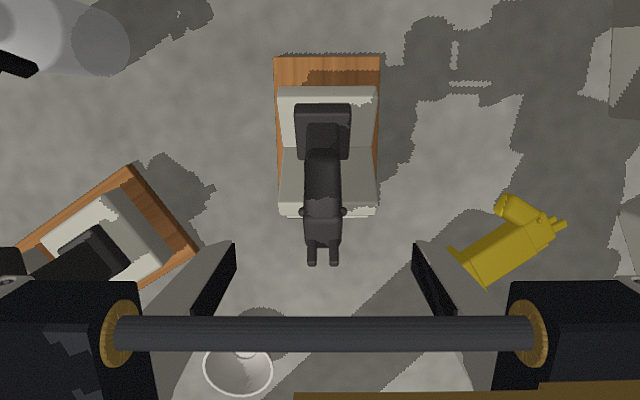

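>>> arm_command:
  series:
    - {"translation": [0.006,-0.005,0.1],"twist": 0,"gripper": 1}
    - {"translation": [0.006,-0.005,0.2],"twist": 0,"gripper": 1}
    - {"translation": [0.006,-0.005,0.28],"twist": 0,"gripper": 1}
    - {"translation": [0.006,-0.005,0.34],"twist": 0,"gripper": 1}
    - {"translation": [0.006,-0.005,0.34],"twist": 0,"gripper": 1}
    - {"translation": [0.006,-0.005,0.34],"twist": 0,"gripper": 1}

```text
time: 4.03
tcp_pos: [0.5769, -0.2456, 0.1282]
tool_rot: [3.141, -0.002, -0.32]
ft_force: [-0.1, -0.9, -0.2]
grip_width: 0.999
finger_force: 0.0
```

>>> arm_command:
  series:
    - {"translation": [-0.008,0,0.028],"twist": 0,"gripper": 0.3}
    - {"translation": [-0.008,0,0.028],"twist": 0,"gripper": -0.1}
    - {"translation": [-0.008,0,0.028],"twist": 0,"gripper": -0.25}
    - {"translation": [-0.008,0,0.028],"twist": 0,"gripper": -0.32}
    - {"translation": [-0.008,0,0.028],"twist": 0,"gripper": -0.36}
    - {"translation": [-0.008,0,0.028],"twist": 0,"gripper": -0.4}

```text
time: 4.78
tcp_pos: [0.5739, -0.2443, 0.1182]
tool_rot: [3.142, -0.0, -0.32]
ft_force: [-0.3, -0.7, -0.5]
grip_width: 0.405
finger_force: 0.0
```

>>> arm_command:
  series:
    - {"translation": [0,0,0],"twist": 0,"gripper": -0.44}
    - {"translation": [0,0,0],"twist": 0,"gripper": -0.5}
    - {"translation": [0,0,0],"twist": 0,"gripper": -0.5}

```text
time: 5.15
tcp_pos: [0.5738, -0.2446, 0.1182]
tool_rot: [3.141, -0.0, -0.32]
ft_force: [-1.2, -1.5, 0.2]
grip_width: 0.298
finger_force: 30.0
```

>>> arm_command:
  series:
    - {"translation": [0,0,-0.02],"twist": 0,"gripper": -0.5}
    - {"translation": [0,0,-0.06],"twist": 0,"gripper": -0.5}
    - {"translation": [0,0,-0.12],"twist": 0,"gripper": -0.5}
    - {"translation": [0,0,-0.2],"twist": 0,"gripper": -0.5}
    - {"translation": [0,0,-0.28],"twist": 0,"gripper": -0.5}
    - {"translation": [0,0,-0.33],"twist": 0,"gripper": -0.5}
    - {"translation": [0,0,-0.33],"twist": 0,"gripper": -0.5}
    - {"translation": [0,0,-0.33],"twist": 0,"gripper": -0.5}

```text
time: 6.15
tcp_pos: [0.5733, -0.2438, 0.2161]
tool_rot: [-3.141, 0.002, -0.32]
ft_force: [-0.2, -0.8, -4.7]
grip_width: 0.302
finger_force: 30.0
```

Run:
```python
from h import *
o=observe(); print(o["tcp_pos"],o["tool_rot"],o["wrist_torque"],o["ft_force"])
ims=[]
for c in ["scene","wrist","top"]:
    s=cams.snapshot(c); tips(s,c,["horse","horse_neck","horse_nose"])
    p=pix(s,o["tcp_pos"]).astype(int); print(p)
    im=s["image"][...,::-1]
    if c!="wrist":
        x0,y0=np.clip(p-60,0,None); im=im[y0:y0+120,x0:x0+160]
    ims.append(cv2.resize(im,(400,300)))
cv2.imwrite("pics/l1.png",np.vstack([np.hstack(ims[:2]),np.hstack([ims[2],ims[2]*0])]))
```

```text
[ 0.57332728 -0.24383958  0.21611268] [-3.14105256e+00  1.80247700e-03 -3.19584788e-01] [ 0.15007821  0.08047568 -0.04636182] [-0.2027298  -0.7582521  -4.68766305]
scene horse 0.9 [ 0.6271 -0.258   0.1601] [237. 157.]
scene horse 0.44 [ 0.4067 -0.3532  0.0272] [271. 131.]
scene horse_neck 0.85 [ 0.5753 -0.2439  0.2361] [252. 130.]
scene horse_neck 0.54 [ 0.7719 -0.0627 -0.0066] [256. 264.]
scene horse_neck 0.45 [ 0.4331 -0.4486  0.0192] [245. 123.]
scene horse_nose 0.8 [ 0.6124 -0.2573  0.2571] [237. 130.]
scene horse_nose 0.6 [ 0.4744 -0.4279  0.018 ] [240. 133.]
[253 134]
wrist horse 0.82 [ 0.4055 -0.353   0.025 ] [458. 283.]
wrist horse 0.73 [ 0.6222 -0.2599  0.1557] [324. 145.]
wrist horse_neck 0.84 [ 0.4306 -0.4504  0.0141] [532. 236.]
wrist horse_nose 0.83 [ 0.4784 -0.4258  0.0167] [505. 206.]
wrist horse_nose 0.58 [ 0.6167 -0.2578  0.2585] [323. 197.]
[323 258]
top horse_neck 0.9 [ 0.4311 -0.4536  0.0158] [477. 251.]
top horse_neck 0.67 [ 0.572  -0.2484  0.2357] [419. 186.]
top horse_neck 0.21 [ 0.7752 -0.0634  0.0018] [333. 132.]
top horse_nose 0.59 [ 0.477  -0.4278  0.018 ] [467. 234.]
top horse_nose 0.31 [ 0.6192 -0.262  -0.0031] [404. 185.]
[414 187]
```

View pics/l1.png

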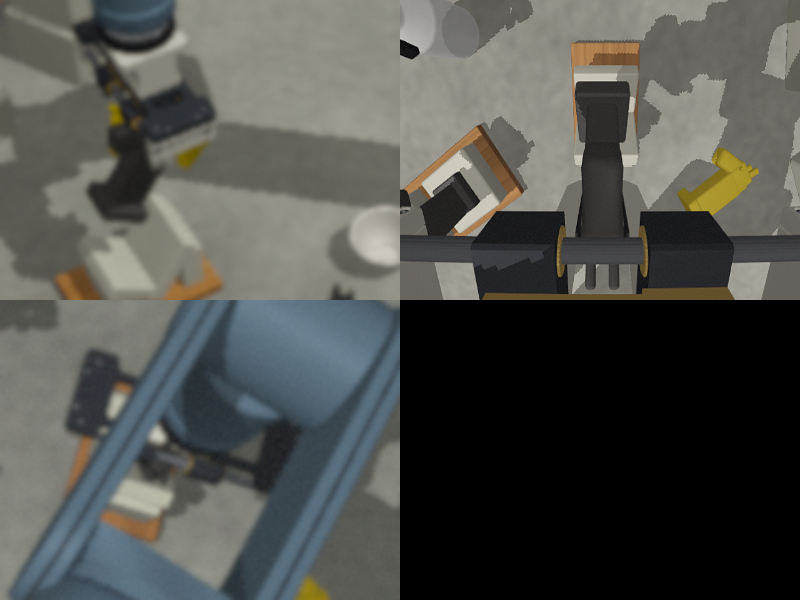

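The horse is held at 30 N, still leaning 35°, since it does not swing in the grip. The tool cannot tilt, so I'll turn the horse upright by pressing the back of its underside gently on the free block's near top edge and following an arc. First I carry it high over the other horses.

>>> arm_command:
  series:
    - {"translation": [0,0,-0.1],"twist": 0,"gripper": -0.5}
    - {"translation": [-0.05,-0.1,-0.22],"twist": 0,"gripper": -0.5}
    - {"translation": [-0.2,-0.25,-0.32],"twist": -0.08,"gripper": -0.5}
    - {"translation": [-0.35,-0.42,-0.32],"twist": -0.16,"gripper": -0.5}
    - {"translation": [-0.5,-0.6,-0.32],"twist": -0.24,"gripper": -0.5}
    - {"translation": [-0.65,-0.78,-0.32],"twist": -0.32,"gripper": -0.5}
    - {"translation": [-0.74,-0.92,-0.32],"twist": -0.358,"gripper": -0.5}
    - {"translation": [-0.77,-1.0,-0.32],"twist": -0.358,"gripper": -0.5}

```text
time: 7.75
tcp_pos: [0.4473, 0.1155, 0.3139]
tool_rot: [-3.141, -0.001, 0.245]
ft_force: [-0.2, -0.1, -3.4]
grip_width: 0.299
finger_force: 30.0
```

>>> arm_command:
  series:
    - {"translation": [0,0,0],"twist": 0,"gripper": -0.5}
    - {"translation": [0,0,0],"twist": 0,"gripper": -0.5}

```text
time: 8.0
tcp_pos: [0.4489, 0.1128, 0.3133]
tool_rot: [3.141, -0.0, 0.243]
ft_force: [-0.6, -0.3, -3.4]
grip_width: 0.298
finger_force: 30.0
```

Run:
```python
from h import *
o=observe(); print(o["tcp_pos"],o["tool_rot"],o["ft_force"])
s=cams.snapshot("wrist"); cv2.imwrite("pics/w3.png",s["image"][...,::-1])
tips(s,"wrist",["horse","horse_nose","rack","slot_left","slot_middle","slot_right"])
C=np.array([.5375,.1508]);b=np.array([.971,.240]);y=np.array([-.240,.971])
for u,v in((-.05,-.05),(-.05,.05),(.05,.05),(.05,-.05)): print(u,v,pix(s,[*(C+u*b+v*y),.05]).round())
```

```text
[0.44889157 0.11281742 0.31333881] [ 3.14074779e+00 -3.76003882e-04  2.43332355e-01] [-0.61056661 -0.34193658 -3.39276534]
wrist horse 0.89 [0.5035 0.1273 0.2544] [322. 138.]
wrist horse 0.82 [ 0.4066 -0.3572  0.0248] [621. 266.]
wrist horse_nose 0.76 [0.4886 0.1256 0.3553] [316. 206.]
wrist rack 0.56 [5.376e-01 1.539e-01 5.000e-04] [309.  87.]
wrist slot_middle 0.7 [0.5385 0.1492 0.0478] [312.  86.]
-0.05 -0.05 [351. 130.]
-0.05 0.05 [269. 130.]
0.05 0.05 [266.  41.]
0.05 -0.05 [353.  41.]
```

View pics/w3.png

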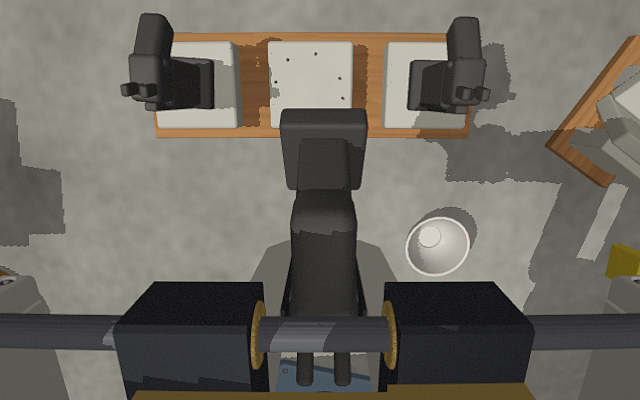

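Wrist view: the middle block is free at (310,85), its corners match my model within 2 px, and the finished horses stand at (170,75) and (450,75). The held plinth at (322,140) is square to the board. Next I lower it in front of the block's near edge.

>>> arm_command:
  series:
    - {"translation": [0.029,-0.052,0.1],"twist": 0,"gripper": -0.5}
    - {"translation": [0.029,-0.052,0.22],"twist": 0,"gripper": -0.5}
    - {"translation": [0.029,-0.052,0.35],"twist": 0,"gripper": -0.5}
    - {"translation": [0.029,-0.052,0.44],"twist": 0,"gripper": -0.5}
    - {"translation": [0.029,-0.052,0.5],"twist": 0,"gripper": -0.5}
    - {"translation": [0.029,-0.052,0.53],"twist": 0,"gripper": -0.5}
    - {"translation": [0.029,-0.052,0.54],"twist": 0,"gripper": -0.5}
    - {"translation": [0.029,-0.052,0.54],"twist": 0,"gripper": -0.5}

```text
time: 9.35
tcp_pos: [0.454, 0.1303, 0.1517]
tool_rot: [3.141, -0.001, 0.243]
ft_force: [-0.2, 0.2, -4.0]
grip_width: 0.302
finger_force: 30.0
```

```bash
cat >> h.py <<'E'
def st():
    o=observe(); t=o["tcp_pos"]; d=t[:2]-[.5375,.1508]
    print("slot u,v,gripz-50 mm:",np.round([1e3*(d@[.971,.240]),1e3*(d@[-.240,.971]),1e3*(t[2]-.031)],1),"yaw",round(o["tool_rot"][2],3),"f",o["ft_force"].round(1),"tq",o["wrist_torque"].round(2))
E
python3 - <<'E'
from h import *
st()
s=cams.snapshot("scene"); tips(s,"scene",["horse","horse_neck","horse_nose"])
E
```

```text
slot u,v,gripz-50 mm: [-86.    0.2 120.7] yaw 0.243 f [-0.2  0.2 -4. ] tq [0.04 0.11 0.05]
scene horse 0.88 [ 0.4079 -0.3512  0.0255] [271. 132.]
scene horse 0.81 [0.5072 0.1459 0.0976] [380. 224.]
scene horse 0.43 [ 0.5342  0.1564 -0.0073] [373. 253.]
scene horse_neck 0.65 [ 0.4311 -0.4469  0.0192] [246. 123.]
scene horse_neck 0.59 [0.4536 0.1324 0.1715] [392. 192.]
scene horse_neck 0.35 [0.5075 0.2893 0.051 ] [423. 265.]
scene horse_nose 0.74 [0.4909 0.1404 0.1915] [387. 198.]
scene horse_nose 0.73 [ 0.475  -0.426   0.0149] [241. 134.]
scene horse_nose 0.51 [0.5082 0.2906 0.0479] [423. 266.]
scene horse_nose 0.17 [0.5729 0.0209 0.0505] [327. 224.]
```

>>> arm_command:
  series:
    - {"translation": [0,0,0.03],"twist": 0,"gripper": -0.5}
    - {"translation": [0,0,0.06],"twist": 0,"gripper": -0.5}
    - {"translation": [0,0,0.085],"twist": 0,"gripper": -0.5}
    - {"translation": [0,0,0.092],"twist": 0,"gripper": -0.5}
    - {"translation": [0,0,0.096],"twist": 0,"gripper": -0.5}
    - {"translation": [0,0,0.096],"twist": 0,"gripper": -0.5}

```text
time: 10.3
tcp_pos: [0.4537, 0.1304, 0.1224]
tool_rot: [3.142, -0.0, 0.243]
ft_force: [-0.5, 0.6, -3.8]
grip_width: 0.299
finger_force: 30.0
```

```bash
python3 -c "
from h import *
st()"
```

```text
slot u,v,gripz-50 mm: [-86.3   0.3  91.4] yaw 0.243 f [-0.5  0.6 -3.8] tq [-0.    0.01 -0.03]
```

>>> arm_command:
  series:
    - {"translation": [0.007,0,0.002],"twist": 0,"gripper": -0.5}
    - {"translation": [0.014,0,0.001],"twist": 0,"gripper": -0.5}
    - {"translation": [0.02,0,0],"twist": 0,"gripper": -0.5}
    - {"translation": [0.026,0,-0.002],"twist": 0,"gripper": -0.5}
    - {"translation": [0.026,0,-0.002],"twist": 0,"gripper": -0.5}

```text
time: 10.92
tcp_pos: [0.46, 0.1321, 0.1228]
tool_rot: [-3.141, 0.002, 0.243]
ft_force: [-4.2, -1.0, -0.9]
grip_width: 0.303
finger_force: 30.0
```

```bash
cat >> h.py <<'E'
def tilt():
    st()
    s=cams.snapshot("scene"); P={}
    for l in ["horse","horse_neck","horse_nose"]:
        for d in spotter.tip_of(l,"scene"):
            X=w(s,d["point"])
            if np.hypot(*(X[:2]-[.51,.145]))<.1 and l not in P and (l=="horse" or X[2]>.1):
                P[l]=np.array([(X[:2]-[.5375,.1508])@[.971,.240],(X[:2]-[.5375,.1508])@[-.240,.971],X[2]-.05]); print(l,round(d["score"],2),(1e3*P[l]).round(1))
    if "horse" in P:
        for l,a in (("horse_neck",0),("horse_nose",np.arctan2(50,88))):
            if l in P: v=P[l]-P["horse"]; print("lean",l,np.degrees(a-np.arctan2(v[0],v[2])).round(1))
    return s
E
python3 -c "
from h import *
tilt()"
```

```text
slot u,v,gripz-50 mm: [-79.7   0.4  91.8] yaw 0.243 f [-4.2 -1.  -0.9] tq [-0.37  1.11 -0.03]
horse 0.68 [-23.8   7.6  15.2]
horse_neck 0.91 [-79.7   0.6  88.3]
horse_nose 0.93 [-37.9   1.3 113.5]
lean horse_neck 37.4
lean horse_nose 37.8
```

>>> arm_command:
  series:
    - {"translation": [0.01,0,-0.003],"twist": 0,"gripper": -0.5}
    - {"translation": [0.02,0,-0.005],"twist": 0,"gripper": -0.5}
    - {"translation": [0.032,0,-0.008],"twist": 0,"gripper": -0.5}
    - {"translation": [0.032,0,-0.008],"twist": 0,"gripper": -0.5}

```text
time: 11.62
tcp_pos: [0.4713, 0.1347, 0.1256]
tool_rot: [3.141, -0.001, 0.243]
ft_force: [0.5, -0.8, -3.6]
grip_width: 0.3
finger_force: 30.0
```

```bash
python3 -c "
from h import *
s=tilt()
s=cams.snapshot('wrist'); cv2.imwrite('pics/w4.png',s['image'][...,::-1])
print([ (l,[ (1e3*w(s,d['point'])).round() for d in spotter.tip_of(l,'wrist')[:2]]) for l in ['horse','horse_nose']])
"
```

```text
slot u,v,gripz-50 mm: [-68.1   0.2  94.6] yaw 0.243 f [ 0.5 -0.8 -3.6] tq [-0.02  0.14 -0.01]
horse 0.81 [-13.8   2.8  19.2]
horse_neck 0.95 [-67.4  -1.4  93.8]
horse_nose 0.88 [-26.8   1.9 116.6]
lean horse_neck 35.7
lean horse_nose 37.2
[('horse', [array([521., 149.,  65.])]), ('horse_nose', [array([512., 144., 166.])])]
```

View pics/w4.png

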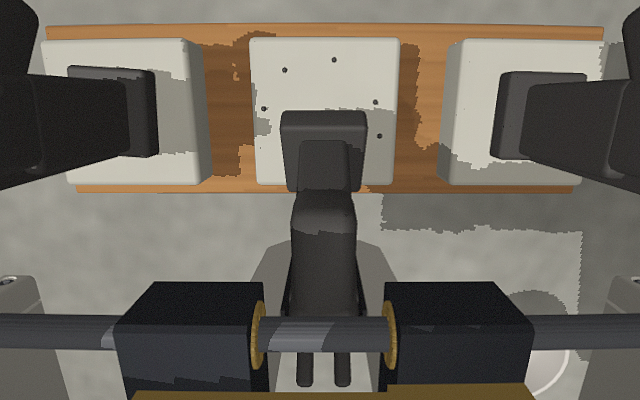

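Wrist view: the plinth at (324,150) is centred on the block (250–400), but its shape is unchanged, so it slid over the edge without turning. I'll back off and engage further under the plinth, near the middle of its underside, so I can press harder without sliding off.

>>> arm_command:
  series:
    - {"translation": [0,0,-0.05],"twist": 0,"gripper": -0.5}
    - {"translation": [-0.06,0,-0.05],"twist": 0,"gripper": -0.5}
    - {"translation": [-0.128,0,-0.04],"twist": 0,"gripper": -0.5}
    - {"translation": [-0.128,0,0],"twist": 0,"gripper": -0.5}
    - {"translation": [-0.128,0,0.04],"twist": 0,"gripper": -0.5}
    - {"translation": [-0.128,0,0.046],"twist": 0,"gripper": -0.5}
    - {"translation": [-0.128,0,0.046],"twist": 0,"gripper": -0.5}

```text
time: 12.85
tcp_pos: [0.4335, 0.1254, 0.1113]
tool_rot: [-3.141, 0.001, 0.243]
ft_force: [0.0, -0.2, -4.4]
grip_width: 0.299
finger_force: 30.0
```

```bash
python3 -c "
from h import *
st()"
```

```text
slot u,v,gripz-50 mm: [-107.1    0.3   80.3] yaw 0.243 f [ 0.  -0.2 -4.4] tq [-0.02  0.06 -0.02]
```

>>> arm_command:
  series:
    - {"translation": [0.015,0,0],"twist": 0,"gripper": -0.5}
    - {"translation": [0.025,0,0],"twist": 0,"gripper": -0.5}
    - {"translation": [0.032,0,0],"twist": 0,"gripper": -0.5}
    - {"translation": [0.032,0,0],"twist": 0,"gripper": -0.5}

```text
time: 13.35
tcp_pos: [0.4427, 0.1277, 0.1116]
tool_rot: [3.142, -0.0, 0.243]
ft_force: [-0.1, 0.1, -4.1]
grip_width: 0.3
finger_force: 30.0
```

```bash
python3 -c "
from h import *
st()"
```

```text
slot u,v,gripz-50 mm: [-97.6   0.3  80.6] yaw 0.243 f [-0.1  0.1 -4.1] tq [0.05 0.1  0.  ]
```

>>> arm_command:
  series:
    - {"translation": [0.007,0,0],"twist": 0,"gripper": -0.5}
    - {"translation": [0.014,0,0],"twist": 0,"gripper": -0.5}
    - {"translation": [0.02,0,-0.003],"twist": 0,"gripper": -0.5}
    - {"translation": [0.02,0,-0.003],"twist": 0,"gripper": -0.5}

```text
time: 13.85
tcp_pos: [0.4457, 0.1286, 0.112]
tool_rot: [-3.141, 0.006, 0.243]
ft_force: [-6.0, -2.1, 1.0]
grip_width: 0.299
finger_force: 30.0
```

```bash
python3 -c "
from h import *
st()"
```

```text
slot u,v,gripz-50 mm: [-94.4   0.5  81. ] yaw 0.243 f [-6.  -2.1  1. ] tq [-0.5   1.49  0.02]
```

>>> arm_command:
  series:
    - {"translation": [0.008,0,-0.002],"twist": 0,"gripper": -0.5}
    - {"translation": [0.016,0,-0.004],"twist": 0,"gripper": -0.5}
    - {"translation": [0.024,0,-0.007],"twist": 0,"gripper": -0.5}
    - {"translation": [0.024,0,-0.007],"twist": 0,"gripper": -0.5}

```text
time: 14.35
tcp_pos: [0.4526, 0.1303, 0.1142]
tool_rot: [-3.141, 0.006, 0.243]
ft_force: [-7.0, -2.8, 2.2]
grip_width: 0.303
finger_force: 30.0
```

```bash
python3 -c "
from h import *
tilt()"
```

```text
slot u,v,gripz-50 mm: [-87.3   0.5  83.2] yaw 0.243 f [-7.  -2.8  2.2] tq [-0.53  1.61 -0.06]
horse 0.62 [-40.4   2.7   6.6]
horse_neck 0.91 [-90.4   2.5  82.4]
horse_nose 0.87 [-45.6   0.7 104.6]
lean horse_neck 33.4
lean horse_nose 32.6
```

```bash
cat >> h.py <<'E'
def wl(view=None):
    st(); s=cams.snapshot("wrist"); o=observe(); g=o["tcp_pos"]+[0,0,.019]
    for l,r in (("horse",(0,-95)),("horse_nose",(50,-7))):
        for d in spotter.tip_of(l,"wrist"):
            X=w(s,d["point"])-g
            if np.linalg.norm(X)<.13:
                a=X[:2]@[.971,.240]; print(l,round(d["score"],2),(1e3*np.array([a,X[2]])).round(),"lean",np.degrees(np.arctan2(X[2],a)-np.arctan2(r[1],r[0])).round(1)); break
    if view: cv2.imwrite(view,s["image"][...,::-1])
E
python3 -c "
from h import *
wl()"
```

```text
slot u,v,gripz-50 mm: [-87.3   0.5  83.2] yaw 0.243 f [-7.4 -1.7  3.2] tq [-0.53  1.56 -0.04]
horse 0.94 [ 44. -83.] lean 28.1
horse_nose 0.73 [41. 21.] lean 35.4
```

>>> arm_command:
  series:
    - {"translation": [0.009,0,-0.003],"twist": 0,"gripper": -0.5}
    - {"translation": [0.018,0,-0.006],"twist": 0,"gripper": -0.5}
    - {"translation": [0.027,0,-0.009],"twist": 0,"gripper": -0.5}
    - {"translation": [0.036,0,-0.013],"twist": 0,"gripper": -0.5}
    - {"translation": [0.036,0,-0.013],"twist": 0,"gripper": -0.5}

```text
time: 15.32
tcp_pos: [0.4634, 0.1332, 0.1181]
tool_rot: [-3.141, 0.005, 0.243]
ft_force: [-6.3, -1.0, 2.0]
grip_width: 0.3
finger_force: 30.0
```

```bash
python3 -c "
from h import *
wl()"
```

```text
slot u,v,gripz-50 mm: [-76.2   0.6  87.1] yaw 0.243 f [-6.3 -1.   2. ] tq [-0.32  1.5   0.02]
horse 0.83 [ 37. -85.] lean 23.2
```

>>> arm_command:
  series:
    - {"translation": [0.01,0,-0.003],"twist": 0,"gripper": -0.5}
    - {"translation": [0.02,0,-0.006],"twist": 0,"gripper": -0.5}
    - {"translation": [0.03,0,-0.009],"twist": 0,"gripper": -0.5}
    - {"translation": [0.04,0,-0.012],"twist": 0,"gripper": -0.5}
    - {"translation": [0.05,0,-0.014],"twist": 0,"gripper": -0.5}
    - {"translation": [0.05,0,-0.014],"twist": 0,"gripper": -0.5}

```text
time: 16.23
tcp_pos: [0.4784, 0.1368, 0.1224]
tool_rot: [-3.141, 0.004, 0.243]
ft_force: [-5.3, -0.5, 0.5]
grip_width: 0.301
finger_force: 30.0
```

```bash
python3 -c "
from h import *
wl()"
```

```text
slot u,v,gripz-50 mm: [-60.7   0.6  91.4] yaw 0.243 f [-5.3 -0.5  0.5] tq [-0.27  1.3   0.02]
horse 0.58 [ 29. -89.] lean 18.0
horse_nose 0.97 [38. 16.] lean 30.5
```

```bash
python3 -c "
from h import *
tilt(); 
for c in ['wrist','scene']:
    s=cams.snapshot(c)
    for d in spotter.outline_of('horse',c)[:5]:
        m=d['pixels']; y,x=np.where(m); print(c,round(d['score'],2),m.sum(),x.min(),x.max(),y.min(),y.max())
wl('pics/w5.png')"
```

```text
slot u,v,gripz-50 mm: [-60.8   0.6  91.4] yaw 0.243 f [-5.2 -1.3  0.7] tq [-0.32  1.27 -0.06]
horse 0.63 [-30.    3.7   7.2]
horse_neck 0.89 [-67.4  -0.9  93.1]
horse_nose 0.71 [-20.5   1.4 104.5]
lean horse_neck 23.6
lean horse_nose 24.0
wrist 0.92 13569 283 364 143 391
scene 0.83 679 236 276 117 141
scene 0.72 625 368 393 193 240
slot u,v,gripz-50 mm: [-60.7   0.6  91.4] yaw 0.243 f [-5.2 -0.6  1.1] tq [-0.28  1.28  0.04]
horse 0.91 [ 30. -88.] lean 19.1
horse_nose 0.57 [41. 17.] lean 30.4
```

View pics/w5.png

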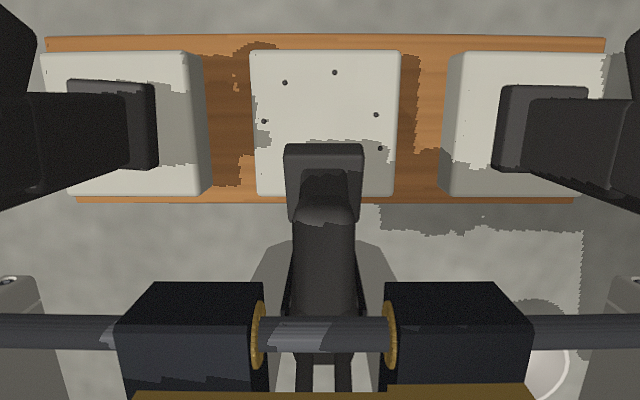

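```bash
cat >> h.py <<'E'
from scipy.optimize import least_squares
def fit(obs):
    """obs: list of (bx,by,bz mm, col,row) in wrist picture -> lean deg, grip point body x and z"""
    s=cams.snapshot("wrist"); o=observe(); g=o["tcp_pos"]+[0,0,.019]; yw=o["tool_rot"][2]
    X=np.array([np.cos(yw),np.sin(yw),0]);Y=np.array([-np.sin(yw),np.cos(yw),0]);Z=np.array([0,0,1.])
    def f(p):
        c,sn=np.cos(p[0]),np.sin(p[0]); r=[]
        for bx,by,bz,cc,rr in obs:
            x,z=(bx-p[1])/1e3,(bz-p[2])/1e3
            r+=list(pix(s,g+X*(c*x-sn*z)+Z*(sn*x+c*z)+Y*by/1e3)-[cc,rr])
        return r+[(p[1])/3,(p[2]-95)/3]
    q=least_squares(f,[.3,0,95]); print("lean",np.degrees(q.x[0]).round(1),"grip at",q.x[1:].round(1),"rms",np.sqrt(np.mean(q.fun**2)).round(1))
E
python3 -c "
from h import *
fit([(28,25,0,283,144),(28,-25,0,364,144),(28,25,18,289,157),(28,-25,18,359,157)])
fit([(28,25,0,283,144),(28,-25,0,364,144)])
"
```

```text
lean 16.4 grip at [ 4.  98.2] rms 2.7
lean 18.3 grip at [ 1.8 88.8] rms 1.3
```

>>> arm_command:
  series:
    - {"translation": [0.012,0,-0.001],"twist": 0,"gripper": -0.5}
    - {"translation": [0.025,0,-0.002],"twist": 0,"gripper": -0.5}
    - {"translation": [0.037,0,-0.002],"twist": 0,"gripper": -0.5}
    - {"translation": [0.05,0,-0.001],"twist": 0,"gripper": -0.5}
    - {"translation": [0.05,0,0],"twist": 0,"gripper": -0.5}

```text
time: 17.65
tcp_pos: [0.4936, 0.1406, 0.1228]
tool_rot: [-3.141, 0.003, 0.243]
ft_force: [-5.2, 0.0, 4.7]
grip_width: 0.301
finger_force: 30.0
```

```bash
python3 -c "
from h import *
tilt();wl()
d=spotter.outline_of('horse','wrist')[0]['pixels']
y,x=np.where(d); print(y.min()); r=d[y.min()+3]; c=np.where(r)[0]; print(c.min(),c.max())
fit([(28,25,0,c.min(),y.min()),(28,-25,0,c.max(),y.min())])"
```

```text
slot u,v,gripz-50 mm: [-45.1   0.6  91.8] yaw 0.243 f [-5.2  0.   4.7] tq [-0.19  1.45 -0.  ]
horse 0.71 [-30.6   2.    3.7]
horse_neck 0.89 [-53.8  -1.3  93.7]
horse_nose 0.64 [-8.7  2.5 99.1]
lean horse_neck 14.5
lean horse_nose 16.7
slot u,v,gripz-50 mm: [-45.1   0.6  91.9] yaw 0.243 f [-5.1 -1.1  3. ] tq [-0.22  1.35 -0.03]
horse 0.78 [ 15. -92.] lean 9.4
horse_nose 0.92 [36. 11.] lean 24.9
162
286 361
lean 7.6 grip at [ 0.9 91.9] rms 0.7
```

>>> arm_command:
  series:
    - {"translation": [0.012,0,0],"twist": 0,"gripper": -0.5}
    - {"translation": [0.024,0,0.001],"twist": 0,"gripper": -0.5}
    - {"translation": [0.036,0,0.003],"twist": 0,"gripper": -0.5}
    - {"translation": [0.046,0,0.005],"twist": 0,"gripper": -0.5}
    - {"translation": [0.046,0,0.006],"twist": 0,"gripper": -0.5}

```text
time: 18.73
tcp_pos: [0.5076, 0.144, 0.1213]
tool_rot: [-3.141, 0.001, 0.243]
ft_force: [-5.6, 1.0, 6.5]
grip_width: 0.297
finger_force: 30.0
```

```bash
cat >> h.py <<'E'
def chk():
    tilt();wl()
    d=spotter.outline_of('horse','wrist')[0]['pixels']
    y,x=np.where(d); r=d[y.min()+3]; c=np.where(r)[0]; print(y.min(),c.min(),c.max())
    fit([(28,25,0,c.min(),y.min()),(28,-25,0,c.max(),y.min())])
E
python3 -c "
from h import *
chk()"
```

```text
slot u,v,gripz-50 mm: [-30.6   0.6  90.3] yaw 0.243 f [-5.6  1.   6.5] tq [-0.09  1.39 -0.02]
horse 0.84 [-29.    5.1   3.7]
horse_neck 0.65 [-43.6   1.9  94. ]
horse_nose 0.74 [-43.7  -0.2  96.5]
lean horse_neck 9.2
lean horse_nose 38.6
slot u,v,gripz-50 mm: [-30.6   0.6  90.3] yaw 0.243 f [-4.8 -0.9  5.9] tq [-0.09  1.46  0.04]
horse 0.87 [  3. -91.] lean 2.2
horse_nose 0.9 [35.  5.] lean 16.5
181 288 359
lean -2.1 grip at [ 0.5 93.4] rms 0.4
```

Net estimate: lean ≈9°, and the fingers have slid about 13 mm forward on the neck. Next I lift it over the block top and finish the turn by pressing the plinth's back edge lightly on the flat top.

>>> arm_command:
  series:
    - {"translation": [0,0,-0.03],"twist": 0,"gripper": -0.5}
    - {"translation": [0,0,-0.065],"twist": 0,"gripper": -0.5}
    - {"translation": [0.03,0,-0.065],"twist": 0,"gripper": -0.5}
    - {"translation": [0.06,0,-0.065],"twist": 0,"gripper": -0.5}
    - {"translation": [0.085,0,-0.065],"twist": 0,"gripper": -0.5}
    - {"translation": [0.085,0,-0.065],"twist": 0,"gripper": -0.5}

```text
time: 19.92
tcp_pos: [0.5336, 0.1502, 0.1399]
tool_rot: [-3.141, 0.0, 0.243]
ft_force: [-0.5, -0.9, -3.4]
grip_width: 0.302
finger_force: 30.0
```

```bash
python3 -c "
from h import *
chk()"
```

```text
slot u,v,gripz-50 mm: [ -4.    0.4 108.9] yaw 0.243 f [-0.5 -0.9 -3.4] tq [-0.01  0.    0.01]
horse 0.65 [-3.   3.1 22.3]
horse_neck 0.88 [-17.   -2.3 110.1]
horse_nose 0.7 [ 29.8   2.8 111.3]
lean horse_neck 9.1
lean horse_nose 9.3
slot u,v,gripz-50 mm: [ -4.9   0.4 109.1] yaw 0.243 f [-0.3 -0.1 -3.5] tq [-0.04 -0.04  0.01]
horse 0.6 [  2. -90.] lean 1.6
horse_nose 0.62 [32.  6.] lean 18.4
180 288 358
lean -1.9 grip at [ 0.2 94.5] rms 0.2
```

>>> arm_command:
  series:
    - {"translation": [0,0,0.02],"twist": 0,"gripper": -0.5}
    - {"translation": [0,0,0.028],"twist": 0,"gripper": -0.5}
    - {"translation": [0,0,0.034],"twist": 0,"gripper": -0.5}
    - {"translation": [0,0,0.04],"twist": 0,"gripper": -0.5}
    - {"translation": [0,0,0.045],"twist": 0,"gripper": -0.5}
    - {"translation": [0,0,0.045],"twist": 0,"gripper": -0.5}

```text
time: 21.12
tcp_pos: [0.5329, 0.1501, 0.1268]
tool_rot: [-3.142, 0.0, 0.243]
ft_force: [-0.4, 0.0, -3.6]
grip_width: 0.3
finger_force: 30.0
```

```bash
python3 -c "
from h import *
st()"
```

```text
slot u,v,gripz-50 mm: [-4.6  0.4 95.8] yaw 0.243 f [-0.4  0.  -3.6] tq [ 0.04 -0.07  0.01]
```

>>> arm_command:
  series:
    - {"translation": [0,0,0.004],"twist": 0,"gripper": -0.5}
    - {"translation": [0,0,0.008],"twist": 0,"gripper": -0.5}
    - {"translation": [0,0,0.012],"twist": 0,"gripper": -0.5}
    - {"translation": [0.003,0,0.015],"twist": 0,"gripper": -0.5}
    - {"translation": [0.003,0,0.015],"twist": 0,"gripper": -0.5}

```text
time: 21.75
tcp_pos: [0.5334, 0.1502, 0.1228]
tool_rot: [3.142, 0.001, 0.243]
ft_force: [-4.1, -1.8, 3.7]
grip_width: 0.296
finger_force: 30.0
```

```bash
python3 -c "
from h import *
st()"
```

```text
slot u,v,gripz-50 mm: [-4.2  0.4 91.8] yaw 0.243 f [-4.1 -1.8  3.7] tq [-0.27  1.12  0.02]
```

Contact on the flat top. Now forward and slightly down along the arc.

>>> arm_command:
  series:
    - {"translation": [0.012,0,0.003],"twist": 0,"gripper": -0.5}
    - {"translation": [0.024,0,0.006],"twist": 0,"gripper": -0.5}
    - {"translation": [0.036,0,0.01],"twist": 0,"gripper": -0.5}
    - {"translation": [0.045,0,0.014],"twist": 0,"gripper": -0.5}
    - {"translation": [0.045,0,0.016],"twist": 0,"gripper": -0.5}

```text
time: 22.38
tcp_pos: [0.5483, 0.1538, 0.1181]
tool_rot: [3.142, -0.002, 0.243]
ft_force: [-2.1, -0.1, 7.4]
grip_width: 0.3
finger_force: 30.0
```

```bash
python3 -c "
from h import *
chk()"
```

```text
slot u,v,gripz-50 mm: [11.2  0.4 87.1] yaw 0.243 f [-2.1 -0.1  7.4] tq [-0.09  1.01  0.06]
horse 0.84 [-1.5  2.3  2. ]
horse_neck 0.75 [-2.8 -0.5 96.8]
horse_nose 0.59 [40.2  1.1 84.7]
lean horse_neck 0.8
lean horse_nose 2.9
slot u,v,gripz-50 mm: [11.2  0.4 87.1] yaw 0.243 f [-2.  -0.8  5.6] tq [-0.06  0.87  0.04]
horse_nose 0.74 [32.  4.] lean 14.9
200 288 358
lean -10.7 grip at [ 0.7 92.7] rms 0.6
```

>>> arm_command:
  series:
    - {"translation": [0.004,0,0.003],"twist": 0,"gripper": -0.5}
    - {"translation": [0.006,0,0.005],"twist": 0,"gripper": -0.5}
    - {"translation": [0.006,0,0.007],"twist": 0,"gripper": -0.5}
    - {"translation": [0.006,0,0.007],"twist": 0,"gripper": -0.5}

```text
time: 23.32
tcp_pos: [0.5511, 0.1545, 0.117]
tool_rot: [3.141, -0.005, 0.243]
ft_force: [-0.7, 0.8, 7.1]
grip_width: 0.303
finger_force: 30.0
```

```bash
python3 -c "
from h import *
tilt(); wl('pics/w6.png'); s=cams.snapshot('wrist'); o=observe();C=np.array([.5375,.1508]);b=np.array([.971,.240]);y=np.array([-.240,.971])
for t in (0,3,6):
  for u0 in (-3,0,):
    c,sn=np.cos(np.radians(t)),np.sin(np.radians(t))
    print(t,u0,[pix(s,[*(C+b*((u0-28)+c*(x+28)-sn*z)/1e3+y*v/1e3),.05+(sn*(x+28)+c*z)/1e3]).round() for x,v,z in((28,25,0),(28,25,18),(-28,25,18),(28,-25,18))])
"
```

```text
slot u,v,gripz-50 mm: [14.1  0.4 86. ] yaw 0.243 f [-0.7  0.8  7.1] tq [0.06 0.72 0.01]
horse 0.76 [-0.6  4.4 -0.5]
horse_neck 0.57 [ 0.7 -0.2 92.1]
horse_nose 0.85 [43.8  1.4 87.4]
lean horse_neck -0.8
lean horse_nose 2.8
slot u,v,gripz-50 mm: [14.1  0.4 86. ] yaw 0.243 f [-0.7  0.5  8.4] tq [0.09 0.77 0.02]
horse 0.95 [-17. -89.] lean -10.6
horse_nose 0.71 [27.  1.] lean 9.3
0 -3 [array([288., 203.]), array([285., 210.]), array([288., 287.]), array([362., 210.])]
0 0 [array([288., 198.]), array([285., 206.]), array([288., 283.]), array([362., 206.])]
3 -3 [array([288., 204.]), array([285., 213.]), array([288., 288.]), array([362., 213.])]
3 0 [array([288., 200.]), array([285., 209.]), array([288., 284.]), array([363., 209.])]
6 -3 [array([287., 205.]), array([285., 216.]), array([288., 289.]), array([363., 216.])]
6 0 [array([287., 201.]), array([284., 212.]), array([288., 285.]), array([363., 212.])]
```

View pics/w6.png

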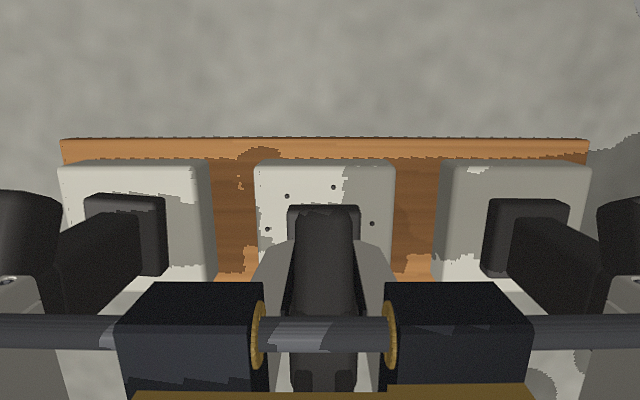

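Wrist view: the plinth is flush on the middle block with its front edge at row 205, cols 287–361. It is square and matches the upright model at the centre. I'll relieve the press and then open slowly.

>>> arm_command:
  series:
    - {"translation": [0,0,-0.004],"twist": 0,"gripper": -0.5}
    - {"translation": [0,0,-0.008],"twist": 0,"gripper": -0.5}
    - {"translation": [0,0,-0.008],"twist": 0,"gripper": -0.5}

```text
time: 24.1
tcp_pos: [0.5486, 0.1539, 0.1171]
tool_rot: [-3.141, 0.001, 0.243]
ft_force: [0.2, -0.2, -5.0]
grip_width: 0.3
finger_force: 30.0
```

```bash
python3 -c "
from h import *
tilt()"
```

```text
slot u,v,gripz-50 mm: [11.5  0.4 86.1] yaw 0.243 f [ 0.2 -0.2 -5. ] tq [-0.04 -0.04 -0.  ]
horse 0.68 [-4.9  0.7  2.4]
horse_neck 0.84 [-5.9  0.  94.5]
horse_nose 0.79 [42.9 -1.4 86.3]
lean horse_neck 0.6
lean horse_nose -0.1
```

>>> arm_command:
  series:
    - {"translation": [0.004,0,0.002],"twist": 0,"gripper": -0.5}
    - {"translation": [0.004,0,0.004],"twist": 0,"gripper": -0.5}
    - {"translation": [0.004,0,0.004],"twist": 0,"gripper": -0.5}

```text
time: 24.68
tcp_pos: [0.5501, 0.1543, 0.1169]
tool_rot: [3.142, -0.001, 0.243]
ft_force: [-0.3, -0.2, -2.5]
grip_width: 0.297
finger_force: 30.0
```

>>> arm_command:
  series:
    - {"translation": [0,0,0],"twist": 0,"gripper": -0.38}
    - {"translation": [0,0,0],"twist": 0,"gripper": -0.34}
    - {"translation": [0,0,0],"twist": 0,"gripper": -0.28}
    - {"translation": [0,0,0],"twist": 0,"gripper": 0}
    - {"translation": [0,0,0],"twist": 0,"gripper": 0.4}

```text
time: 25.3
tcp_pos: [0.5499, 0.1543, 0.1167]
tool_rot: [3.142, 0.0, 0.243]
ft_force: [1.0, -0.8, 0.4]
grip_width: 0.527
finger_force: 0.0
```

```bash
python3 -c "
from h import *
tilt(); wl()"
```

```text
slot u,v,gripz-50 mm: [12.9  0.4 85.7] yaw 0.243 f [ 1.  -0.8  0.4] tq [ 0.02  0.02 -0.  ]
horse 0.55 [-0.7  0.6  2.8]
horse_neck 0.69 [-1.1  1.  91.5]
horse_nose 0.85 [41.1  3.7 84.2]
lean horse_neck 0.3
lean horse_nose 2.4
slot u,v,gripz-50 mm: [12.9  0.4 85.6] yaw 0.243 f [ 1.2 -1.  -0.3] tq [-0.06  0.03 -0.02]
horse 0.74 [-20. -89.] lean -12.5
horse_nose 0.63 [32.  2.] lean 11.7
```

>>> arm_command:
  series:
    - {"translation": [0,0,-0.02],"twist": 0,"gripper": 0.6}
    - {"translation": [0,0,-0.1],"twist": 0,"gripper": 0.6}
    - {"translation": [0,0,-0.22],"twist": 0,"gripper": 0.6}
    - {"translation": [0,0,-0.36],"twist": 0,"gripper": 0.6}
    - {"translation": [-0.1,0,-0.5],"twist": 0,"gripper": 0.6}
    - {"translation": [-0.25,0,-0.55],"twist": 0,"gripper": 0.6}
    - {"translation": [-0.3,0,-0.55],"twist": 0,"gripper": 0.6}
    - {"translation": [-0.3,0,-0.55],"twist": 0,"gripper": 0.6}

```text
time: 26.65
tcp_pos: [0.4622, 0.1326, 0.2817]
tool_rot: [3.142, -0.001, 0.242]
ft_force: [-0.2, -0.6, 0.4]
grip_width: 0.797
finger_force: 0.0
```

```bash
python3 -c "
from h import *
s=tilt(); a=s['image'][170:300,280:480,::-1]; s=cams.snapshot('wrist'); b=s['image'][...,::-1]
tips(s,'wrist',['horse','slot_middle','water_bowl','sprayer'])
cv2.imwrite('pics/end.png',np.hstack([cv2.resize(a,(400,260)),cv2.resize(b,(400,260))]))"
```

```text
slot u,v,gripz-50 mm: [-77.5   0.4 250.7] yaw 0.242 f [-0.2 -0.6  0.4] tq [0.02 0.01 0.03]
horse 0.95 [-5.5  3.7 -0.1]
horse_neck 0.79 [-3.2 -0.3 95.9]
horse_nose 0.83 [42.7  1.5 87.4]
lean horse_neck -1.4
lean horse_nose 0.7
wrist horse 0.84 [0.5345 0.1527 0.0475] [321. 105.]
wrist water_bowl 0.65 [ 0.378  -0.0686 -0.0022] [446. 254.]
```

View pics/end.png

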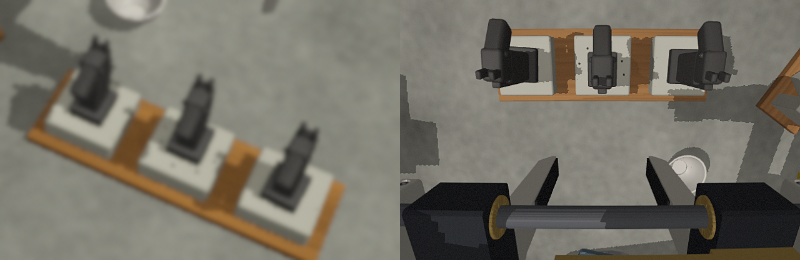

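The horse stands upright in the middle of the centre block at (190,130) in the left crop, facing the same way as the other two, and the arm is clear.

```bash
python3 -c "
from h import *
print(hand_in())"
```

```text
the job is handed in; nothing more can be done
None
```

The clay horse stands upright on the free middle block, about 3–5 mm from its centre and facing the same way as the two finished horses; the job is handed in, but no verdict came back.

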